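Push the open lids shut

TASK

The lids of the two food boxes in front of the robot and of the white kettle were left standing open. Push all three fully shut with the fingertips, in any order and gently: grip and lift nothing, leave the boxes and the kettle standing where they are, and do not disturb the other things on the bench.

Things in the scene. Friction and masses are not known exactly. Their poses are not given: they have to be found in the camera images.
- box_clip: Large food box: cream box, pale blue-grey lid with a small brown tag on it, 138 (its x) x 186 (its y) x 81 mm high when shut, 0.95 kg, loose. Origin: centre of the underside, z up. The lid is hinged along the edge on its +x side, away from the robot at yaw 0 (yaw within 0.35 rad). The boxes and the kettle stand in a row in any order. Similar shut boxes far back right are not meant.
- box_clip_lid (a joint): Opening angle of the large box's lid: 0 = fully shut, flat on the box; 1.48 rad at most, standing up. It starts between 0.6 and 1.25 rad. The hinge is stiff (about 0.12 N m of friction): the lid stays wherever it is left, does not fall by itself, and about 1.5 N at its free edge moves it. No latch.
- box_clip_hinge (a point): Point on the large box in the middle of the lid's hinge line (the hinge line is parallel to the box's y, 72.5 mm above the bench); fixed to the body.
- box_clip_edge (a point): Middle of the free edge of the large box's lid, on its upper (outer) face; moves with the lid, 138 mm from the hinge line. The lid is a plate with a raised middle panel: the panel's upper face is 9 mm above the hinge line when shut and reaches from 9 to 129 mm from the hinge line; the rim round it lies 7 mm lower.
- box_pink: Small sugar box: clear, pale yellow pieces in it, pink lid, 113 (its x) x 151 (its y) x 69 mm high when shut, 0.85 kg, loose. Origin: centre of the underside, z up. The lid is hinged along the edge on its +x side, away from the robot at yaw 0 (yaw within 0.35 rad). The boxes and the kettle stand in a row in any order. Similar shut boxes far back right are not meant.
- box_pink_lid (a joint): Opening angle of the small box's lid: 0 = fully shut, flat on the box; 1.6 rad at most, standing up. It starts between 0.6 and 1.25 rad. The hinge is stiff (about 0.12 N m of friction): the lid stays wherever it is left, does not fall by itself, and about 1.5 N at its free edge moves it. No latch.
- box_pink_hinge (a point): Point on the small box in the middle of the lid's hinge line (the hinge line is parallel to the box's y, 60.5 mm above the bench); fixed to the body.
- box_pink_edge (a point): Middle of the free edge of the small box's lid, on its upper (outer) face; moves with the lid, 113 mm from the hinge line. The lid is a plate with a raised middle panel: the panel's upper face is 8.5 mm above the hinge line when shut and reaches from 9 to 104 mm from the hinge line; the rim round it lies 7 mm lower.
- kettle: White electric kettle with a dark foot, 225 mm high when shut, body about 160 mm across, 0.95 kg, standing loose. Origin: on the underside, z up; the body's axis lies 30 mm from it towards the kettle's -y, the handle (16 mm thick, top at 220 mm height) on the +y side, from 13 to 106 mm. Yaw -1.8 to -0.6 rad: the handle points away from the robot.
- kettle_lid (a joint): Opening angle of the kettle's lid: 0 = fully shut, flat on the kettle; 1.4 rad at most, standing up. It starts between 0.6 and 1.2 rad. The hinge is stiff (about 0.12 N m of friction): the lid stays wherever it is left, does not fall by itself, and about 1.5 N at its free edge moves it. No latch.
- kettle_hinge (a point): Point on the kettle in the middle of the lid's hinge line (the hinge line is parallel to the kettle's x, 206 mm above the bench); fixed to the body.
- kettle_edge (a point): Middle of the free edge of the kettle's lid, level with the hinge line when shut; moves with the lid, 105 mm from the hinge line. The round lid, 105 mm across, opens towards the handle. Shut, its upper face is 12 mm above the hinge line; a knob, 24 mm across and 7 mm higher, stands 39 to 64 mm from the hinge line.
- marker: Bystander: marker pen, 17 x 135 x 16 mm, lying between the middle and the right-hand one of the three, pointing away from the robot. Origin: centre of the underside.
- spoon: Bystander: tea spoon, 32 x 136 x 21 mm, lying at the bench's front edge, right of the middle. Origin: centre of the underside.
- spice_jar: Bystander: slim spice jar, 40 mm across, 105 mm high, standing behind the gap between the middle and the right-hand one of the three. Origin: centre of the underside.
Mind the look-alikes: they are no part of the job. Leave any red look-alike of the box_pink alone.

How it is judged:
By the outcome, as a careful person would: the job done as asked, in the order asked, and still so for the second after the job is handed in, with the robot touching nothing.
It also fails if it takes over 67 s, if anything falls off the work surface, if the arm or the gripper's body presses on something with over 40 N, if the wrist force passes 120 N, or if a joint passes its speed limit or range.

ROBOT

A 7-joint arm with a two-finger parallel gripper is mounted at the origin on a cart in front of the work surface, level with it; the furniture and walls round the work are solid. World frame = base frame: x ahead of the robot, y to its left, z up, the work surface at z = 0. Lengths are in m, angles in degrees, forces in N, time in s.
With the tool pointing down it reaches from about 0.4 to 0.875 m from the base axis. Payload 6.5 kg.
Tool frame: the origin (TCP) lies at the very end of the fingers, on their centre line; the grasp point (between the pads) lies r.grip_point_offset behind it (r.grip_point_offset is the distance from the TCP to the grasp point, in m); z points along the fingers, y is the line along which they close (so a half turn about z gives the same grasp; the last joint's range is limited). The gripper opens to 85 mm and grips with 20 to 120 N. Pads are 22 mm wide; open, the fingers measure 114 mm over their backs; the gripper's body (76 mm by 85 mm) begins 54 mm behind the grasp point. The pads swing forward as they close: fully open they stand 13 mm farther back than shut.
Start: joints at [66.165, 30.733, -0.252, 88.115, 0.149, 61.152, -4.079], TCP at [0.223, -0.611, 0.231] pointing down, gripper open.
Joint ranges: [-154.64, 154.64], [-21.42, 123.67], [-72.66, 72.17], [13.99, 137.28], [-74.86, 254.86], [10.95, 109.41], [-158.01, 158.01]. Speed limits (degrees/s): [136.94, 136.94, 180, 180, 180, 180, 180].

INTERFACE

Orientations are given as [roll, pitch, yaw] about the fixed x, y, z axes, in that order (R = Rz(yaw) Ry(pitch) Rx(roll)).
In Python, from rig import r, snapshot, order gives the robot as it stands. The module is installed in compiled form; this text tells all that it offers. Calls block until the motion is done:
- r.movep(position, orientation): joint-space move of the TCP to a pose.
- r.servo_line(position, attitude=None, velocity=0.15): straight line of the TCP; attitude=None keeps the orientation; velocity is the mean speed in m/s.
- r.set_joints(angles): joint-space move.
- r.command_gripper(opening, effort=None): finger opening in m; effort is the grip in N (None keeps the last); returns when the fingers have stopped.
- r.sleep(seconds).
- r.inverse_kinematics(position, orientation): joint angles nearest the present ones, or None.
- r.sense(): the state.
- snapshot(name): name is "scene" or "top"; returns a dict with "pixels" (480x640x3 uint8, blue, green, red), "fx", "fy", "cx", "cy" (pixels), "xyz" and "rotation" of the camera in the world. Camera axes: x right, y up, looking along -z (the intrinsics and any distortion apply to the point x, -y, -z); pixel columns grow to the right and rows downward; lengths in m; the calibration is good to about 2 mm. A picture is of the moment at which its call begins. There is no depth.
A pose or a line that the arm cannot do raises r.IKError and nothing moves.
- order.finish_job(): hands the job in; it is judged then, once.
The state is a dict: "t": time; "joints": joint angles; "joint_vel": joint speeds; "joint_torque": joint torques, N m; "position": TCP position; "eef_rot": TCP orientation; "ft_force": force on the tool from outside, world axes, zero at the start; "wrist_torque": the same for the moment, N m; "finger_gap": finger opening in m; "grip_force": force on a finger pad.
Only numpy, scipy, OpenCV 4.12 (cv2) and the standard library are available. Lean on these libraries where they do the work, as an engineer would, in place of code of your own. Each camera call takes 0.05 s, during which the arm holds its last target. There are 200 camera calls.

## Working session

There is one attempt and no reset: what is moved stays moved. The work goes in short steps, each a Python script; the robot and the scene stay as the last script left them, time stands still between calls to the robot, and variables do not carry over. Pictures are saved under pics/ and viewed, at most 10 in all, crops included, and the job is handed in when it is done.

```bash
mkdir -p pics; python3 - <<'E'
from rig import r,snapshot
import cv2,pickle
d={}
for n in("scene","top"):
    s=snapshot(n);d[n]=s;cv2.imwrite(f"pics/{n}0.png",s["pixels"]);print({k:v for k,v in s.items() if k!="pixels"})
pickle.dump(d,open("s0.pkl","wb"))
print(r.sense(), r.grip_point_offset)
E
```

```text
{'fx': 601.4917983367221, 'fy': 601.4917983367221, 'cx': 339.01070442940204, 'cy': 239.6734848853861, 'xyz': array([-0.21242212, -0.52339886,  1.21356183]), 'rotation': array([ 39.36397245,   0.15357574, -56.75436802])}
{'fx': 436.2479567273441, 'fy': 436.2479567273441, 'cx': 329.2358350679295, 'cy': 230.849918391395, 'xyz': array([ 0.44868544, -0.00998259,  1.24604078]), 'rotation': array([  4.61782936,   0.61628129, -88.55354295])}
{'t': 0.1, 'joints': array([66.16682539, 30.77342295, -0.25281777, 88.16305534,  0.1463804 ,
       61.15236338, -4.07797869]), 'joint_vel': array([-0.02568874, -0.09097744,  0.09914841, -0.08815445, -0.13949216,
        0.01400569, -0.02031455]), 'joint_torque': array([ 2.09582329e-03, -5.84566462e+01,  1.05152585e+00, -2.59777379e+01,
        1.25824084e-02,  4.61400981e-03, -1.78923261e-05]), 'position': array([ 0.2225369 , -0.61012965,  0.23051141]), 'eef_rot': array([-1.79911620e+02,  5.05154048e-03,  2.00432455e+01]), 'ft_force': array([-0.55203867,  0.07447603,  0.60508912]), 'wrist_torque': array([ 0.03760729, -0.06057512, -0.06754079]), 'grip_force': 0.0, 'finger_gap': 0.08548698243427161} 0.0187
```

View pics/scene0.png

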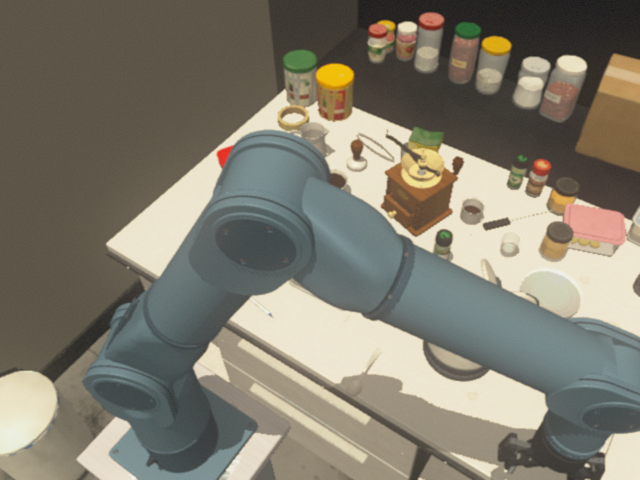

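View pics/top0.png

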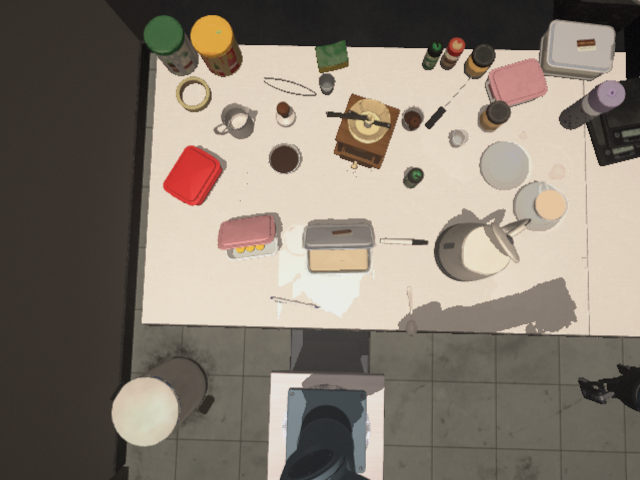

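```bash
python3 - <<'E'
import cv2,pickle
p=pickle.load(open("s0.pkl","rb"))["top"]["pixels"]
def crop(n,x0,x1,y0,y1,f):
    c=cv2.resize(p[y0:y1,x0:x1],None,fx=f,fy=f,interpolation=cv2.INTER_CUBIC)
    for x in range(x0,x1,10): cv2.line(c,((x-x0)*f,0),((x-x0)*f,6),(0,0,255),1); cv2.putText(c,str(x),((x-x0)*f,16),0,.35,(0,0,255))
    for y in range(y0,y1,10): cv2.line(c,(0,(y-y0)*f),(6,(y-y0)*f),(0,0,255),1); cv2.putText(c,str(y),(8,(y-y0)*f+4),0,.35,(0,0,255))
    cv2.imwrite(n,c)
crop("pics/c1.png",210,400,205,280,4)
crop("pics/c2.png",425,545,200,290,6)
E
```

```text
(no output)
```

View pics/c1.png

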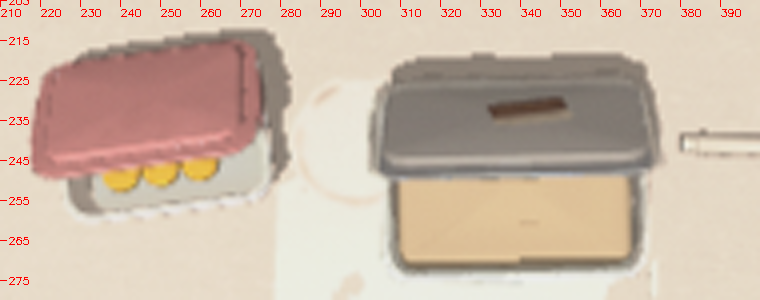

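View pics/c2.png

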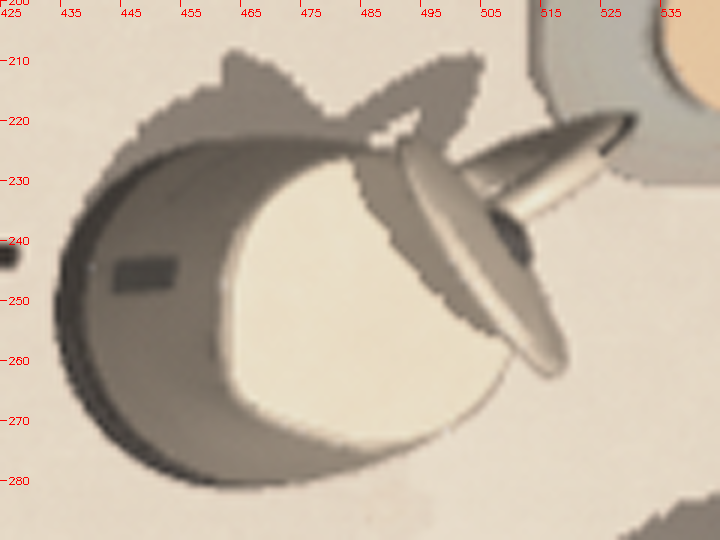

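```bash
cat > geo.py <<'E'
import numpy as np
from scipy.spatial.transform import Rotation as Ro
def cam(s): return np.array(s["xyz"]),Ro.from_euler("xyz",s["rotation"],degrees=True).as_matrix()
def ray(s,uv):
    c,R=cam(s); d=R@np.array([(uv[0]-s["cx"])/s["fx"],-(uv[1]-s["cy"])/s["fy"],-1.]); return c,d
def atz(s,uv,z): c,d=ray(s,uv); return c+d*(z-c[2])/d[2]
def proj(s,P):
    c,R=cam(s); q=(np.atleast_2d(P)-c)@R; return np.c_[s["cx"]-s["fx"]*q[:,0]/q[:,2], s["cy"]+s["fy"]*q[:,1]/q[:,2]]
E
python3 - <<'E'
import pickle,numpy as np
from geo import *
s=pickle.load(open("s0.pkl","rb"))["top"]
np.set_printoptions(precision=4,suppress=True)
def box(name,hl,hr,el,er,fl,fr,z,L):
    H=[atz(s,p,z) for p in(hl,hr)]; E=[atz(s,p,z) for p in (el,er)]; F=[atz(s,p,z) for p in(fl,fr)]
    d=F[1]-F[0]; print(name,"front",F,"len",np.linalg.norm(d),"yaw",np.arctan2(d[0],-d[1]))
    d=H[1]-H[0]; print(" hinge yaw",np.arctan2(d[0],-d[1]),"lenH",np.linalg.norm(d), H)
    yaw=np.arctan2((F[1]-F[0])[0],-(F[1]-F[0])[1])
    ex=np.array([np.cos(yaw),np.sin(yaw),0]); h=(H[0]+H[1])/2
    # edge: ray ∩ circle of radius L about hinge
    m=(np.array(el)+er)/2; th=np.linspace(.3,1.5,500)
    P=h-ex*L*np.cos(th)[:,None]+np.array([0,0,1])*L*np.sin(th)[:,None]
    c,dd=ray(s,m); n=np.cross(dd,[-ex[1],ex[0],0]); k=np.argmin(abs((P-c)@n)); print(" hinge",h,"depth to front",(h-(F[0]+F[1])/2)@ex,"theta",th[k],"edge",P[k],"edge width",np.linalg.norm(E[0]-E[1])*(1.246-P[k][2])/(1.246-z))
box("clip",(306,225.5),(370,224.5),(303,248),(374,248),(307,273),(369,273),.0725,.138)
box("pink",(224,223),(270,215),(218,248),(271,240),(228,258.5),(277,252.5),.0605,.113)
A=atz(s,(462.5,252),0); O=atz(s,(486.5,250),.206); T=atz(s,(529,221),.21); Lc=atz(s,(505,242),.255)
print("foot",A,"opening",O,"handle tip",T,"lidc",Lc)
a=atz(s,(493.5,224),.255);b=atz(s,(517,261),.255); print(a,b,np.linalg.norm(a-b),np.arctan2(*(a-b)[[1,0]]))
d=T-O;print("handle dir",np.arctan2(d[1],d[0]),np.linalg.norm(d))
E
```

```text
clip front [array([0.4284, 0.0617, 0.0725]), array([ 0.4326, -0.1042,  0.0725])] len 0.1659801276881339 yaw 0.025414580825885446
 hinge yaw 0.039925264448084655 lenH 0.17288099388849856 [array([0.5561, 0.0682, 0.0725]), array([ 0.563 , -0.1046,  0.0725])]
 hinge [ 0.5596 -0.0182  0.0725] depth to front 0.12907811087917714 theta 1.0623246492985972 edge [ 0.4924 -0.0199  0.193 ] edge width 0.17133208748130202
pink front [array([0.462 , 0.2785, 0.0605]), array([0.4816, 0.1457, 0.0605])] len 0.13426485785652081 yaw 0.14664886013343012
 hinge yaw 0.19732390765160923 lenH 0.12777257970868328 [array([0.5586, 0.2938, 0.0605]), array([0.5837, 0.1685, 0.0605])]
 hinge [0.5712 0.2311 0.0605] depth to front 0.10108223978010833 theta 0.860320641282565 edge [0.4982 0.2203 0.1462] edge width 0.1355037534631518
foot [ 0.4979 -0.3746  0.    ] opening [ 0.4959 -0.3711  0.206 ] handle tip [ 0.5671 -0.4705  0.21  ] lidc [ 0.5128 -0.3959  0.255 ]
[ 0.5532 -0.3702  0.255 ] [ 0.4705 -0.4226  0.255 ] 0.0978191096794673 0.5650602857124017
handle dir -0.9491500465220595 0.12234137057978758
```

```bash
cat > push.py <<'E'
import numpy as np
from rig import r
def push(hinge,out,th0,rho,h,yaw,w=.011,clear=.025,ztravel=.42,go=True):
    """Shut a lid. out: horizontal unit vector angle (rad) from lid to the outside (hinge side)."""
    e=np.array([np.cos(out),np.sin(out),0]); k=np.array([0,0,1.]); hinge=np.array(hinge)
    P=lambda t,c=0: hinge-rho*np.cos(t)*e+rho*np.sin(t)*k+h*(np.sin(t)*e+np.cos(t)*k)+(w*np.sin(t)+c)*e
    rot=[180,0,yaw]; s=P(th0,clear); a=np.r_[s[:2],ztravel]
    print("start",s,"ik",*[np.round(r.inverse_kinematics(list(p),rot),0) if r.inverse_kinematics(list(p),rot) is not None else None for p in(a,s,P(0))])
    if not go: return
    r.movep(list(a),rot); r.servo_line(list(s),velocity=.2)
    f0=np.array(r.sense()["ft_force"]); F=lambda: np.array(r.sense()["ft_force"])-f0
    print("t",r.sense()["t"])
    for t in np.linspace(th0,.06,9):
        r.servo_line(list(P(t)),velocity=.06); f=F(); print(round(t,2),np.round(f,1))
        if np.linalg.norm(f)>18: print("ABORT"); return
    p=P(.0)
    p[2]+=.004
    for i in range(16):
        r.servo_line(list(p),velocity=.03); r.sleep(.1); f=F()
        if f[2]>8: break
        p[2]-=.0015
    q=r.sense(); print("press",i,np.round(f,1),"tip z",q["position"][2],"expected",P(0)[2],"t",q["t"])
    r.servo_line([p[0],p[1],ztravel-.04],velocity=.25)
E
python3 - <<'E'
from push import *
np.set_printoptions(precision=3,suppress=True)
K=[.525,-.414,.206]
for y in(-56,124): push(K,-.98,1.15,.085,.012,y,go=False)
for y in(2,182): push([.5596,-.0182,.0725],.03,1.06,.112,.009,y,ztravel=.36,go=False)
for y in(9,189): push([.5712,.2311,.0605],.16,.9,.09,.0085,y,ztravel=.36,go=False)
E
```

```text
start [ 0.531 -0.423  0.288] ik [  28.   28.   11.   68.   -5.   85. -108.] [  27.   31.   12.   80.   -7.   69. -106.] [  23.   26.   11.   99.   -6.   56. -110.]
start [ 0.531 -0.423  0.288] ik [ 50.  30. -26.  66.  13.  87.  60.] [ 51.  33. -26.  78.  15.  72.  58.] [ 52.  28. -27.  97.  15.  58.  53.]
start [ 0.547 -0.019  0.175] ik [ 17.  16. -25.  93.   7.  72. -97.] [ 10.  26. -16. 106.   9.  49. -99.] [   8.   27.  -14.  123.   12.   31. -102.]
start [ 0.547 -0.019  0.175] ik [ 36.  21. -51.  92.  17.  75.  75.] [ 30.  32. -44. 105.  26.  54.  67.] [ 29.  31. -39. 122.  33.  37.  59.]
start [0.556 0.229 0.136] ik [   8.   27.  -49.   85.   21.   78. -124.] [  -5.   36.  -29.   99.   22.   51. -125.] [  -9.   35.  -25.  111.   24.   38. -130.]
start [0.556 0.229 0.136] ik [ 15.  33. -63.  84.  29.  81.  50.] [ 11.  45. -56.  98.  42.  60.  40.] [  6.  42. -47. 111.  43.  46.  34.]
```

```bash
python3 - <<'E'
from push import *
from rig import snapshot
import cv2
np.set_printoptions(precision=3,suppress=True)
r.command_gripper(0)
r.servo_line([.2225,-.610,.40],velocity=.25)
push([.525,-.414,.206],-.98,1.15,.085,.012,-56)
r.movep([.45,-.13,.36],[180,0,2])
cv2.imwrite("pics/k1.png",snapshot("top")["pixels"][190:310,410:560].repeat(4,0).repeat(4,1)); print(r.sense()["t"])
E
```

```text
start [ 0.531 -0.423  0.288] ik [  31.   28.    7.   68.   -3.   85. -109.] [  30.   31.    7.   80.   -4.   69. -108.] [  28.   25.    4.   99.   -2.   56. -113.]
t 4.1083
1.15 [-0.7  0.5 -1. ]
1.01 [-1.6  0.  -1.2]
0.88 [-0.8 -0.1 -0.5]
0.74 [-0.8  0.4 -1.4]
0.6 [ 0.9  0.6 -2.2]
0.47 [-0.4  1.2 -0.4]
0.33 [ 0.1 -0.9 -0.6]
0.2 [-0.2  0.  -0.6]
0.06 [-0.6  0.2  0.4]
press 6 [-3.8  4.  10.9] tip z 0.21425963841241666 expected 0.218 t 9.9833
11.7167
```

View pics/k1.png

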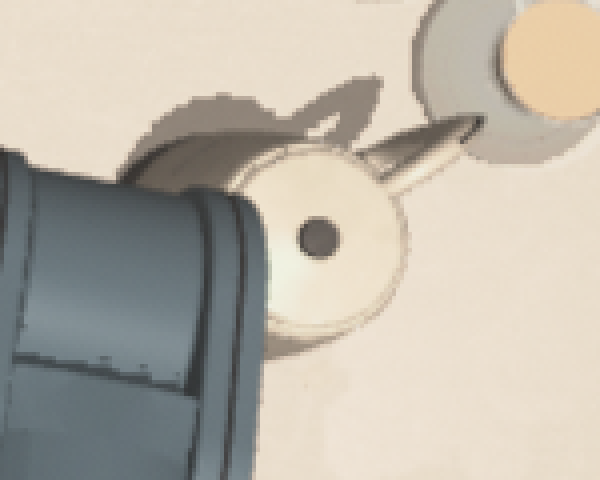

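The crop shows the kettle lid lying flat, with the knob at about (490, 249). The handle tip is still at about (530, 219), so the kettle has not moved. Next, the boxes.

```bash
python3 - <<'E'
from push import *
from rig import snapshot
import cv2,pickle
np.set_printoptions(precision=3,suppress=True)
push([.5596,-.0182,.0725],.03,1.06,.112,.009,2,ztravel=.36)
push([.5712,.2311,.0605],.16,.9,.09,.0085,9,ztravel=.36)
r.movep([.35,.45,.4],[180,0,9])
d={n:snapshot(n) for n in("top","scene")}; pickle.dump(d,open("s1.pkl","wb"))
p=d["top"]["pixels"][200:290,210:550]
cv2.imwrite("pics/e1.png",cv2.resize(p,(800,212),interpolation=cv2.INTER_CUBIC)); print(r.sense()["t"])
E
```

```text
start [ 0.547 -0.019  0.175] ik [  9.  15. -15.  94.   4.  72. -94.] [  8.  26. -14. 106.   8.  49. -98.] [   7.   27.  -13.  123.   11.   31. -101.]
t 13.4333
1.06 [-1.1  0.6  1.1]
0.94 [-0.4  0.5 -0.6]
0.81 [ 1.4  0.3 -0.5]
0.68 [-1.3  0.3  0.5]
0.56 [-0.3 -0.4 -0.3]
0.44 [-0.1  0.1 -0.6]
0.31 [-0.5  0.1 -0.2]
0.19 [-0.9 -0.7  0.4]
0.06 [-0.8 -1.2  0.4]
press 4 [-6.  -0.  18.5] tip z 0.08053736862638378 expected 0.08149999999999999 t 18.9083
start [0.556 0.229 0.136] ik [  -7.   22.  -27.   85.   10.   75. -116.] [  -9.   35.  -24.   99.   18.   50. -122.] [ -13.   35.  -21.  112.   19.   37. -127.]
t 22.35
0.9 [-0.2  0.8 -0.8]
0.8 [-0.7  0.1 -0.7]
0.69 [ 0.1  0.9 -0.3]
0.58 [0.4 0.7 0.3]
0.48 [0.3 1.1 0.1]
0.38 [-0.1  0.7 -0.1]
0.27 [ 0.5  1.6 -0.6]
0.16 [ 0.6  0.1 -0.1]
0.06 [0.4 0.5 0. ]
press 4 [-4.4 -2.3 18.1] tip z 0.06847251177454365 expected 0.069 t 27.2
29.5417
```

View pics/e1.png

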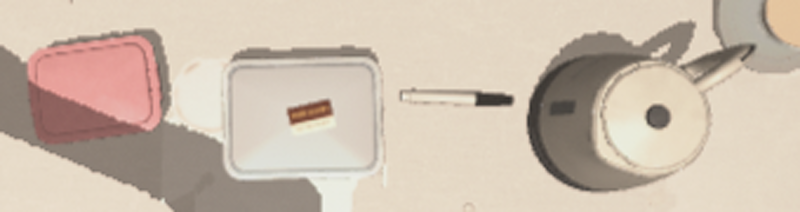

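All three lids look flat: the pink box is at about (95, 88), the large box at (302, 117) and the kettle knob at (657, 117). The kettle's tip reading was 4 mm lower than expected, so I'll press the knob once from above to make sure.

```bash
python3 - <<'E'
from rig import r,snapshot
from geo import *
import pickle,cv2
s=pickle.load(open("s1.pkl","rb"))["top"]
k=atz(s,(489.2,249.7),.225); print(k)
r.movep([k[0],k[1],.36],[180,0,-56]); r.servo_line([k[0],k[1],.24],velocity=.15)
f0=r.sense()["ft_force"][2]; z=.234
while z>.212:
    r.servo_line([k[0],k[1],z],velocity=.03); r.sleep(.1); q=r.sense(); f=q["ft_force"][2]-f0; print(round(q["position"][2],4),round(f,1))
    if f>8: break
    z-=.0015
r.servo_line([k[0],k[1],.36],velocity=.2)
r.movep([.35,-.1,.45],[180,0,-20]); r.movep([.35,.45,.4],[180,0,9])
b=snapshot("top"); a=pickle.load(open("s0.pkl","rb"))["top"]
p=np.vstack([i["pixels"][165:335,200:560] for i in(a,b)])
cv2.imwrite("pics/f1.png",cv2.resize(p,(600,566),interpolation=cv2.INTER_CUBIC)); print(r.sense()["t"])
E
```

```text
[ 0.49587942 -0.37080624  0.225     ]
0.2342 -0.7
0.2325 0.3
0.231 -0.3
0.2295 0.8
0.228 -0.6
0.2265 0.5
0.225 0.0
0.2244 6.8
0.2242 13.7
40.775
```

View pics/f1.png

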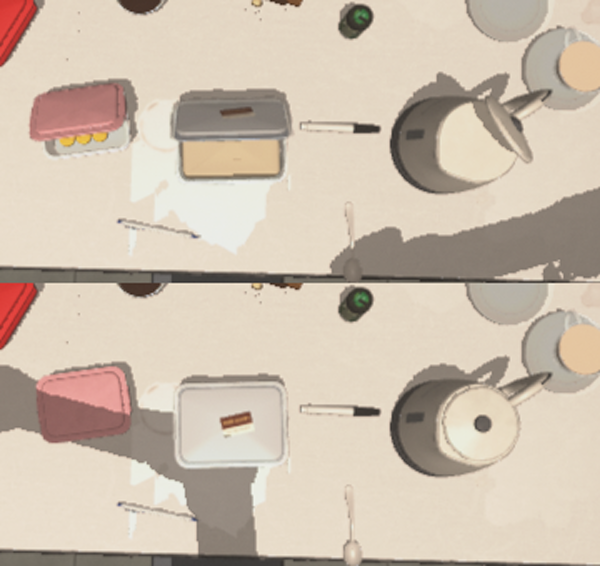

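The knob stands at 0.225 m, so the kettle is fully shut. In the before and after views the boxes, kettle, marker, jar and spoon are all in the same places.

```bash
python3 -c "
from rig import order
print(order.finish_job())"
```

```text
the job is handed in; nothing more can be done
None
```

The lids of both food boxes and the kettle are pushed shut, nothing else on the bench appears to have moved, and the job was handed in at about 41 s.

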